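# Offer up the column flange to the instrument base

### The job

The column flange has to go back on this instrument base: of the three dark flanges on the worktop, find the one whose four holes have the same spacing as the four brass threads on the base's pad, and hold it hovering level about 2 cm above the pad with every hole straight over its thread (either way round), so that I can plug in the lead underneath and start the screws. The plug contacts below are bare, so do not let the flange touch the base, and leave the other two flanges and the tray of screws where they are. Finish while still holding the flange there, steady, without putting it down or letting go.

Things in the scene. Friction and masses are not known exactly. Their poses are not given: they have to be found in the camera images.
- instrument_base: low white instrument base, fixed, 140 x 180 mm (x by y), black rocker switch and knob on its -x front. Origin: centre of the underside, z up. On top, in the middle, a flat aluminium pad 90 x 110 mm, its top 54 mm above the origin (housing 48), with four 8 mm brass thread inserts at the corners of a centred rectangle 58 mm (x) by 80 mm (y) and a 28 mm square recess with bare plug contacts
- thread0 (a point): mouth of the threaded hole of the base at x = -29, y = +40 mm in the base's frame, at the level of the pad's top (54 mm); axes as the base's
- thread2 (a point): mouth of the diagonally opposite threaded hole of the base, at x = +29, y = -40 mm in the base's frame, at the level of the pad's top; axes as the base's
- flange_a: dark grey steel column flange, loose, about 0.3 kg: plate 80 x 100 x 6 mm (x by y) lying flat; upright in its middle an open square sleeve, 32 x 32 mm outside (faces along body x and y), 3 mm wall, from 6 to 48 mm above the underside. Origin: centre of the underside, z up. Four 10 mm through holes at the corners of a centred rectangle 58 mm along x by 80 mm along y. The plate is the same after half a turn
- flange_a_hole0 (a point): centre of a hole of flange_a at the plate's underside, x = -29, y = +40 mm in the flange's frame; axes as the flange's
- flange_a_hole2 (a point): centre of the diagonally opposite hole of flange_a at the plate's underside, x = +29, y = -40 mm in the flange's frame; axes as the flange's
- flange_b: dark grey steel column flange, loose, about 0.3 kg: plate 80 x 100 x 6 mm (x by y) lying flat; upright in its middle an open square sleeve, 32 x 32 mm outside (faces along body x and y), 3 mm wall, from 6 to 48 mm above the underside. Origin: centre of the underside, z up. Four 10 mm through holes at the corners of a centred rectangle 58 mm along x by 54 mm along y
- flange_c: dark grey steel column flange, loose, about 0.3 kg: plate 80 x 100 x 6 mm (x by y) lying flat; upright in its middle an open square sleeve, 32 x 32 mm outside (faces along body x and y), 3 mm wall, from 6 to 48 mm above the underside. Origin: centre of the underside, z up. Four 10 mm through holes at the corners of a centred rectangle 34 mm along x by 80 mm along y
- screw_tray: small shallow steel tray, loose, 91 x 126 x 16 mm, with four screws, washers and a hex key in it, lying behind the flanges. Origin: centre of the underside
Things that resemble listed ones, but are neither listed nor needed, are in the scene too. Of the things that look like the screw_tray, the larger one is meant.

How it is judged:
By the outcome, as a careful person would: the job done as asked, in the order asked, and still so for the second after the job is handed in, while the arm keeps its last pose, push and grip.
It also fails if it takes over 42 s, if anything falls off the work surface, if the arm or the gripper's body presses on something with over 40 N, if the wrist force passes 120 N, or if a joint passes its speed limit or range.

### The arm

A 6-joint arm with a two-finger parallel gripper is mounted at the origin on a cart in front of the work surface, level with it; the furniture and walls round the work are solid. World frame = base frame: x ahead of the robot, y to its left, z up, the work surface at z = 0. Lengths are in m, angles in rad, forces in N, time in s.
With the tool pointing down it reaches from about 0.275 to 0.75 m from the base axis. Payload 10.2 kg.
Tool frame: the origin (TCP) lies midway between the tips of the shut fingers; the grasp point (between the pads) lies 19 mm behind it; z points along the fingers, y is the direction in which the jaws open and shut (so a half turn about z gives the same grasp; the last joint's range is limited). The gripper opens to 85 mm and grips with 20 to 120 N. Pads are 22 mm wide; open, the fingers measure 114 mm over their backs; the gripper's body (76 mm by 85 mm) begins 54 mm behind the grasp point. The pads swing forward as they close: fully open they stand 13 mm farther back than shut.
Start: joints at [1.124, 0.313, 1.498, -0, 1.331, -0.223], TCP at [0.117, 0.512, 0.231] pointing down, gripper open.
Joint ranges: [-2.94, 2.94], [-0.97, 2.17], [0.19, 2.56], [-1.23, 4.37], [0.02, 3.11], [-2.88, 2.88]. Speed limits (rad/s): [2.39, 2.39, 3.01, 3.14, 3.14, 3.14].

### API

Orientations are given as a 3x3 rotation matrix whose columns are the frame's x, y, z axes.
In Python, from plant import state, capture, camera_params, sign_off gives the robot as it stands.
- The arm moves only by the tool send_rows, never from a script. Its argument "steps" is a list of rows, each an object of numbers: "tx", "ty", "tz": the shift along the tool's x, y, z in m; "rx", "ry", "rz": the turn, a rotation vector about the tool's x, y, z in rad; "gripper": the closure, from -1 (fully open) to 1 (shut). In form: [{"tx": .., "ty": .., "tz": .., "rx": .., "ry": .., "rz": .., "gripper": ..}, ...]. A call has 1 to 10 rows; each row is the pose to reach, as a shift and turn from the pose commanded when the call began, along the tool's axes at that moment; what a row does not reach only later rows make up. A row lasts 1/12 s, in which the tool goes at most 41.7 mm and 7.16 degrees, less where a joint would pass 70% of its speed; a pose out of reach is approached as far as the arm can. A call with a gripper value outside its range is refused whole. The fingers move at their own pace and stop on an object; "newtons" is the grip in N (left out, the last holds). Time passes only in rows, so rows that repeat a pose let the fingers close. It gives the time, the measured TCP pose, the force and the opening at its end, in the units of the state.
- state(): the state, without advancing time (a new reading comes with each control period).
- capture(name): name is "scene" or "top" or "wrist"; returns (picture, depth): 400x640x3 uint8, red, green, blue; 400x640 float32, m along the optical axis (not along the pixel's ray), 0 where there is no reading.
- camera_params(name): a dict with "mtx" (3x3 intrinsics, pixels), "rvec" (rotation vector, rad) and "tvec" (3), from world to camera coordinates, as OpenCV has them. Camera axes: x right, y down, z forward; pixel columns grow to the right and rows downward; lengths in m; the calibration is good to about 2 mm. A picture is of the moment at which its call begins: read the wrist's pose just before it. camera_params takes no time and is no camera call; for the wrist camera it gives the pose at the moment of the call.
- sign_off(): hands the job in, once; it reports no verdict.
The state is a dict: "time_s": time; "q": joint angles; "joint_velocities": joint speeds; "joint_torque": joint torques, N m; "eef_pos": TCP position; "tcp_rot": TCP orientation; "force": force on the tool from outside, world axes, zero at the start; "wrist_torque": the same for the moment, N m; "gripper_width": opening from 0.0 (shut) to 1.0 (fully open).
Only numpy, scipy, OpenCV 4.12 (cv2) and the standard library are available. Lean on these libraries where they do the work, as an engineer would, in place of code of your own. Each camera call takes 0.05 s, during which the arm holds its last target.

## Working session

There is one attempt and no reset: what is moved stays moved. The work goes in short steps, Python scripts to look and compute and a tool call to move; the robot and the scene stay as the last step left them, time stands still between calls to the robot, and variables do not carry over. Pictures are saved under pics/ and viewed, and the job is handed in when it is done.

Besides the shell and the picture viewer there is one more tool, called after "Request:" as name(argument=value, ...), one argument or row to a line, values as JSON. send_rows: Moves the arm, as the interface text tells. Its arguments: {"type":"object","properties":{"steps":{"type":"array","items":{"type":"object","properties":{"tx":{"type":"number"},"ty":{"type":"number"},"tz":{"type":"number"},"rx":{"type":"number"},"ry":{"type":"number"},"rz":{"type":"number"},"gripper":{"type":"number"}}}},"newtons":{"type":"number"}},"required":["steps"]}

```bash
mkdir -p pics; ls; python3 - <<'E'
from plant import *
import cv2,numpy as np
s=state(); print(s)
for n in ("scene","top"):
    p,d=capture(n); cv2.imwrite(f"pics/{n}0.png",p[:,:,::-1]); np.savez(f"{n}0.npz",p=p,d=d)
    c=camera_params(n); print(n,c); np.savez(f"{n}c.npz",**c)
E
```

```text
pics
{'time_s': 0.0, 'q': array([ 1.12356410e+00,  3.13408124e-01,  1.49846143e+00, -1.75257337e-06,
        1.33102018e+00, -2.23419480e-01]), 'joint_velocities': array([-0.00037884,  0.00031201, -0.00108128,  0.00130295, -0.001536  ,
        0.00125997]), 'joint_torque': array([-7.61497608e-05, -4.12244332e+01, -2.59760177e+01, -5.67476161e-05,
        3.74759300e-03, -3.20469360e-05]), 'eef_pos': array([0.11642457, 0.51164857, 0.23074735]), 'tcp_rot': array([[-9.75058317e-01,  2.21948113e-01, -5.59417765e-04],
       [ 2.21948634e-01,  9.75057657e-01, -1.17025036e-03],
       [ 2.85729717e-04, -1.26522436e-03, -9.99999159e-01]]), 'force': array([-0.79900111, -0.6712139 ,  0.31378775]), 'wrist_torque': array([ 0.00168772, -0.0049861 , -0.03223444]), 'gripper_width': 0.9982306064632218}
scene {'mtx': array([[362.3564961 ,   0.        , 316.04639135],
       [  0.        , 362.3564961 , 201.23137499],
       [  0.        ,   0.        ,   1.        ]]), 'rvec': array([ 1.67653633, -2.08407526,  0.69360096]), 'tvec': array([0.11629409, 0.48112642, 0.59458759])}
top {'mtx': array([[437.08015432,   0.        , 319.36195651],
       [  0.        , 437.08015432, 196.58844161],
       [  0.        ,   0.        ,   1.        ]]), 'rvec': array([ 2.19678964, -2.18440024,  0.05014683]), 'tvec': array([-0.03327958,  0.54419864,  1.15376372])}
```

View pics/top0.png

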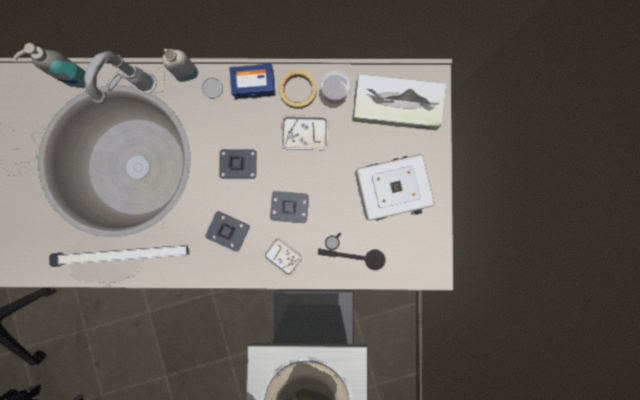

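View pics/scene0.png

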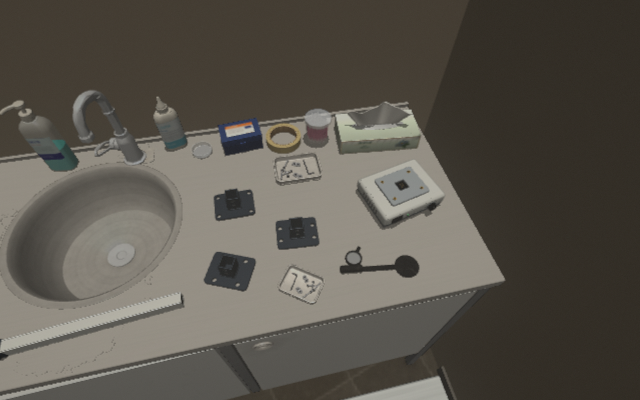

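The top view shows three dark flanges at about (238,164), (290,207) and (228,231). The base is at (396,187), with the tape, trays and box around them. I'll enlarge the flanges and the base.

```bash
cat > h.py <<'E'
import numpy as np,cv2
def cam(c):
    R=cv2.Rodrigues(c['rvec'])[0]; return c['mtx'],R,c['tvec']
def proj(c,P): return cv2.projectPoints(np.float64(P).reshape(-1,1,3),c['rvec'],c['tvec'],c['mtx'],None)[0].reshape(-1,2)
def ray(c,uv,z):
    K,R,t=cam(c); uv=np.float64(uv).reshape(-1,2)
    d=np.c_[uv,np.ones(len(uv))]@np.linalg.inv(K).T@R; o=-R.T@t
    return o+d*((z-o[2])/d[:,2])[:,None]
def deproj(c,uv,z):
    K,R,t=cam(c); uv=np.float64(uv).reshape(-1,2)
    p=np.c_[uv,np.ones(len(uv))]@np.linalg.inv(K).T*np.asarray(z).reshape(-1,1)
    return (p-t)@R
E
python3 - <<'E'
from h import *
f=np.load('top0.npz');p=f['p'][:,:,::-1];d=f['d'];c=np.load('topc.npz')
cr=lambda u,v,w=32:cv2.resize(p[v-w:v+w,u-w:u+w],(390,290+100-100),interpolation=cv2.INTER_CUBIC) if 0 else cv2.resize(p[v-w:v+w,u-w:u+w],(290,290),interpolation=cv2.INTER_CUBIC)
t=np.vstack([np.hstack([cr(238,164),cr(290,207)]),np.hstack([cr(228,231),cr(396,187,42)])])
cv2.imwrite('pics/crop1.png',np.clip(t*1.4,0,255).astype(np.uint8))
print(proj(c,[[0.117,0.512,0.231],[0,0,0]]))
for uv in [(238,145),(228,231),(290,185),(238,174),(396,150),(375,187),(305,130)]:
    z=d[uv[1],uv[0]]; print(uv,deproj(c,uv,z).round(3))
E
```

```text
[[ 63.53048579 389.63552557]
 [306.75465625 402.74713668]]
(238, 145) [[ 0.686  0.194 -0.005]]
(228, 231) [[0.451 0.215 0.006]]
(290, 185) [[ 0.576  0.05  -0.002]]
(238, 174) [[0.605 0.19  0.006]]
(396, 150) [[ 0.674 -0.239 -0.005]]
(375, 187) [[ 0.568 -0.174  0.051]]
(305, 130) [[0.726 0.01  0.002]]
```

View pics/crop1.png

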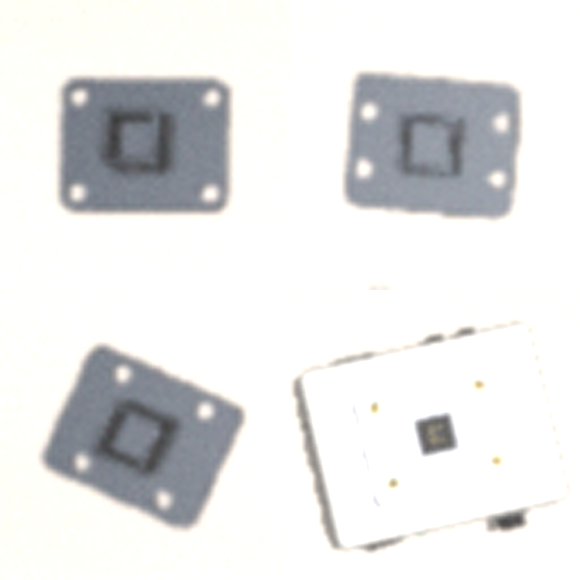

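Hole spacing in the crops:
- **(238,164):** holes at all four corners, wide both ways. This looks like flange_a (58x80).
- **(290,207):** short spacing across, which fits flange_c (34x80).
- **(228,231):** short spacing along the plate, which fits flange_b (58x54).

Next I'll measure the holes and threads.

```bash
python3 - <<'E'
from h import *
f=np.load('top0.npz');p=f['p'].astype(int);d=f['d'];c=np.load('topc.npz')
g=p.sum(2)/3
for nm,(u,v) in dict(p1=(238,164),p2=(290,207),p3=(228,231)).items():
    w=30;G=g[v-w:v+w,u-w:u+w].astype(np.float32)
    m=(G<100).astype(np.uint8)
    n,l,st,ce=cv2.connectedComponentsWithStats(m); k=l[w,w] or 1+np.argmax(st[1:,4])
    k=1+np.argmax(st[1:,4]); M=(l==k).astype(np.uint8)
    cs,_=cv2.findContours(M,cv2.RETR_EXTERNAL,cv2.CHAIN_APPROX_NONE)
    cnt=max(cs,key=cv2.contourArea); fill=np.zeros_like(M);cv2.drawContours(fill,[cnt],-1,1,-1)
    P=ray(c,cnt.reshape(-1,2)+[u-w,v-w],0.006)[:,:2]
    r=cv2.minAreaRect((P*1000).astype(np.float32)); print(nm,'plate rect',r)
    fe=cv2.erode(fill,np.ones((3,3)))
    H=fe*(G>85); n,l,st,ce=cv2.connectedComponentsWithStats(H.astype(np.uint8))
    pts=[]
    for i in range(1,n):
        if st[i,4]>=2:
            ys,xs=np.where(cv2.dilate((l==i).astype(np.uint8),np.ones((3,3)))*fill>0); wt=np.clip(G[ys,xs]-70,0,None)
            pts.append((np.average(xs,weights=wt)+u-w,np.average(ys,weights=wt)+v-w)); 
    W=ray(c,pts,0.003)*1000
    print(np.c_[pts,W[:,:2]].round(1)); print(np.linalg.norm(W[:,None]-W[None],axis=2).round(1)[0])
u,v,w=396,187,42
q=p[v-w:v+w,u-w:u+w]; y=(q[...,0]+q[...,1])/2-q[...,2]; 
m=(y>25).astype(np.uint8);n,l,st,ce=cv2.connectedComponentsWithStats(m)
pts=[]
for i in range(1,n):
    ys,xs=np.where(cv2.dilate((l==i).astype(np.uint8),np.ones((3,3)))>0); wt=np.clip(y[ys,xs]-8,0,None)
    pts.append((np.average(xs,weights=wt)+u-w,np.average(ys,weights=wt)+v-w)); 
W=ray(c,pts,0.054)*1000;print(np.c_[pts,W[:,:2],st[1:,4]].round(1))
E
```

```text
p1 plate rect ((633.3740234375, 193.33551025390625), (73.50579071044922, 92.50201416015625), 0.29312676191329956)
[[238.1 164.4 631.2 190.8]
 [236.3 162.2 637.2 195.9]]
[0.  7.9]
p2 plate rect ((517.6865844726562, 52.71898651123047), (34.98323059082031, 40.31488800048828), 0.3158690929412842)
[[288.8 207.  516.4  52.3]]
[0.]
p3 plate rect ((452.3857421875, 221.2125701904297), (86.44689178466797, 73.56747436523438), 66.15685272216797)
[[218.1 224.3 468.7 242.3]
 [225.8 230.9 451.1 221.3]
 [233.6 234.7 441.1 200.1]
 [222.3 240.7 424.9 230.2]
 [231.  239.  429.6 206.9]]
[ 0.  27.4 50.5 45.5 52.8]
[[ 408.2  172.2  606.6 -260.     7. ]
 [ 378.1  179.   588.6 -182.1    6. ]
 [ 413.6  193.8  550.8 -273.6    7. ]
 [ 383.4  200.8  532.3 -195.5    5. ]]
```

flange_a is about (0.633, 0.193) with yaw near 0. The four threads measure 57.4 x 80 mm, as they should, with their centre at about (0.570, -0.228) and yaw about 13.3°. I'll move above flange_a for a closer look with the wrist camera.

Request:
send_rows(
  steps=[
    {"tx":-0.035,"ty":-0.012,"rz":-0.05,"gripper":-1},
    {"tx":-0.072,"ty":-0.024,"rz":-0.1,"gripper":-1},
    {"tx":-0.108,"ty":-0.037,"rz":-0.15,"gripper":-1},
    {"tx":-0.144,"ty":-0.049,"rz":-0.2,"gripper":-1},
    {"tx":-0.18,"ty":-0.061,"rz":-0.224,"gripper":-1},
    {"tx":-0.216,"ty":-0.074,"rz":-0.224,"gripper":-1},
    {"tx":-0.252,"ty":-0.086,"rz":-0.224,"gripper":-1},
    {"tx":-0.288,"ty":-0.098,"rz":-0.224,"gripper":-1},
    {"tx":-0.324,"ty":-0.11,"rz":-0.224,"gripper":-1},
    {"tx":-0.36,"ty":-0.123,"rz":-0.224,"gripper":-1},
  ],
)

```text
validation failed for argument at $.st...
```

Request:
send_rows(
  steps=[
    {"tx":-0.035,"ty":-0.012,"tz":0.0,"rx":0.0,"ry":0.0,"rz":-0.05,"gripper":-1.0},
    {"tx":-0.072,"ty":-0.024,"tz":0.0,"rx":0.0,"ry":0.0,"rz":-0.1,"gripper":-1.0},
    {"tx":-0.108,"ty":-0.037,"tz":0.0,"rx":0.0,"ry":0.0,"rz":-0.15,"gripper":-1.0},
    {"tx":-0.144,"ty":-0.049,"tz":0.0,"rx":0.0,"ry":0.0,"rz":-0.2,"gripper":-1.0},
    {"tx":-0.18,"ty":-0.061,"tz":0.0,"rx":0.0,"ry":0.0,"rz":-0.224,"gripper":-1.0},
    {"tx":-0.216,"ty":-0.074,"tz":0.0,"rx":0.0,"ry":0.0,"rz":-0.224,"gripper":-1.0},
    {"tx":-0.252,"ty":-0.086,"tz":0.0,"rx":0.0,"ry":0.0,"rz":-0.224,"gripper":-1.0},
    {"tx":-0.288,"ty":-0.098,"tz":0.0,"rx":0.0,"ry":0.0,"rz":-0.224,"gripper":-1.0},
    {"tx":-0.324,"ty":-0.11,"tz":0.0,"rx":0.0,"ry":0.0,"rz":-0.224,"gripper":-1.0},
    {"tx":-0.36,"ty":-0.123,"tz":0.0,"rx":0.0,"ry":0.0,"rz":-0.224,"gripper":-1.0},
  ],
)

```text
time_s: 0.93
eef_pos: [0.4416, 0.3107, 0.231]
tcp_rot: [[-1.0, -0.0, -0.001], [-0.0, 1.0, -0.0], [0.001, -0.0, -1.0]]
force: [-0.5, 0.3, 1.0]
gripper_width: 0.999
```

Request:
send_rows(
  steps=[
    {"tx":-0.032,"ty":-0.02,"tz":0.0,"rx":0.0,"ry":0.0,"rz":0.0,"gripper":-1.0},
    {"tx":-0.064,"ty":-0.039,"tz":0.0,"rx":0.0,"ry":0.0,"rz":0.0,"gripper":-1.0},
    {"tx":-0.096,"ty":-0.059,"tz":0.0,"rx":0.0,"ry":0.0,"rz":0.0,"gripper":-1.0},
    {"tx":-0.128,"ty":-0.078,"tz":0.0,"rx":0.0,"ry":0.0,"rz":0.0,"gripper":-1.0},
    {"tx":-0.155,"ty":-0.095,"tz":0.0,"rx":0.0,"ry":0.0,"rz":0.0,"gripper":-1.0},
    {"tx":-0.175,"ty":-0.107,"tz":0.0,"rx":0.0,"ry":0.0,"rz":0.0,"gripper":-1.0},
    {"tx":-0.187,"ty":-0.118,"tz":0.0,"rx":0.0,"ry":0.0,"rz":0.0,"gripper":-1.0},
    {"tx":-0.187,"ty":-0.118,"tz":0.0,"rx":0.0,"ry":0.0,"rz":0.0,"gripper":-1.0},
    {"tx":-0.187,"ty":-0.118,"tz":0.0,"rx":0.0,"ry":0.0,"rz":0.0,"gripper":-1.0},
  ],
)

```text
time_s: 1.68
eef_pos: [0.6273, 0.1937, 0.2304]
tcp_rot: [[-1.0, 0.001, -0.001], [0.001, 1.0, -0.0], [0.001, -0.0, -1.0]]
force: [0.4, -0.6, 0.3]
gripper_width: 0.997
```

```bash
python3 - <<'E'
from plant import *
from h import *
n='wrist';c=camera_params(n);p,d=capture(n); cv2.imwrite("pics/w1.png",p[:,:,::-1]); np.savez("w1.npz",p=p,d=d);np.savez("w1c.npz",**c)
R=cv2.Rodrigues(c['rvec'])[0];print('cam',-R.T@c['tvec'],R[2],c['mtx']); print(state()['eef_pos'])
print(proj(c,[[.633,.193,.006],[.633,.193,.048]]))
E
```

```text
cam [0.54661289 0.19358999 0.37381409] [ 3.18925306e-01  3.36463043e-04 -9.47779793e-01] [[278.74259367   0.         317.06565629]
 [  0.         278.74259367 198.92535867]
 [  0.           0.           1.        ]]
[0.62682103 0.19444485 0.23087937]
[[316.51750192 172.67170095]
 [316.47098671 180.66526769]]
```

View pics/w1.png

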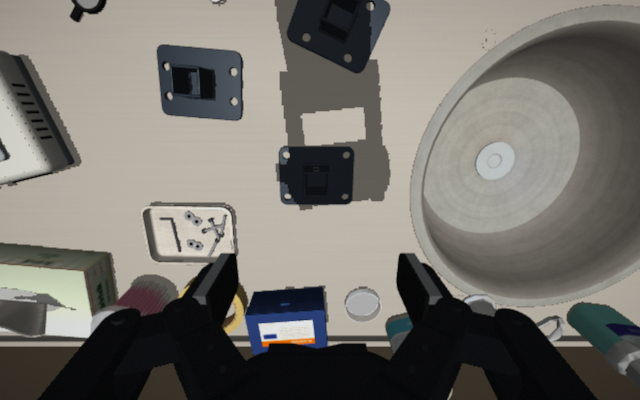

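The wrist view shows flange_a centred near (317,175). Its holes are close to all four plate corners, at about (287,154), (346,155), (285,198) and (347,198). flange_c is at (200,80) and flange_b at (338,30). I'll enlarge to confirm and measure.

```bash
python3 - <<'E'
from h import *
f=np.load('w1.npz');p=f['p'][:,:,::-1];d=f['d'];c=np.load('w1c.npz')
t=cv2.resize(p[135:220,265:370],None,fx=7,fy=7,interpolation=cv2.INTER_CUBIC)
cv2.imwrite('pics/w1c.png',np.clip(t*2.0,0,255).astype(np.uint8))
E
```

```text
(no output)
```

View pics/w1c.png

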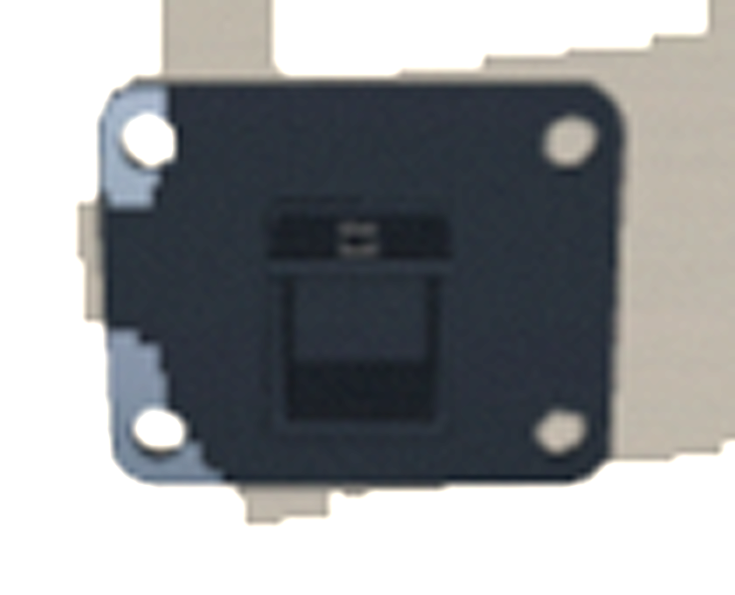

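```bash
python3 - <<'E'
from h import *
c=np.load('w1c.npz')
x=np.array([(149,139),(571,140),(158,428),(561,432)]); uv=(x+.5)/7-.5+[265,135]
W=ray(c,uv,0.003)*1000;print(W.round(1));print(np.linalg.norm(W[:,None]-W[None],axis=2).round(1)[0],W.mean(0))
y=[W[0]-W[1],W[2]-W[3]];print([np.degrees(np.arctan2(a[0],-a[1])) for a in y]) 
x=[W[2]-W[0],W[3]-W[1]];print([np.degrees(np.arctan2(a[1],a[0])) for a in x])
# top of sleeve
x=np.array([(290,272),(437,272),(285,421),(438,421)]);uv=(x+.5)/7-.5+[265,135];W=ray(c,uv,0.048)*1000;print(W.round(1),W.mean(0))
E
```

```text
[[608.8 152.2   3. ]
 [609.1 232.5   3. ]
 [666.6 151.9   3. ]
 [667.5 232.4   3. ]]
[ 0.  80.3 57.8 99.4] [638.01014829 192.24458731   3.        ]
[np.float64(-0.1704025110529528), np.float64(-0.6370791895787821)]
[np.float64(-0.2932656201522609), np.float64(-0.08249394577492854)]
[[624.1 180.5  48. ]
 [624.1 205.6  48. ]
 [650.8 179.3  48. ]
 [650.8 206.1  48. ]] [637.42880108 192.85485664  48.        ]
```

The wrist view confirms flange_a: its holes measure 57.8 x 80.3 mm, centre (0.638, 0.1925), yaw about -0.3°. I'll descend and grip the sleeve along y.

Request:
send_rows(
  steps=[
    {"tx":-0.011,"ty":-0.002,"tz":0.03,"rx":0.0,"ry":0.0,"rz":0.0,"gripper":-1.0},
    {"tx":-0.011,"ty":-0.002,"tz":0.065,"rx":0.0,"ry":0.0,"rz":0.004,"gripper":-1.0},
    {"tx":-0.011,"ty":-0.002,"tz":0.1,"rx":0.0,"ry":0.0,"rz":0.004,"gripper":-1.0},
    {"tx":-0.011,"ty":-0.002,"tz":0.135,"rx":0.0,"ry":0.0,"rz":0.004,"gripper":-1.0},
    {"tx":-0.011,"ty":-0.002,"tz":0.165,"rx":0.0,"ry":0.0,"rz":0.004,"gripper":-1.0},
    {"tx":-0.011,"ty":-0.002,"tz":0.19,"rx":0.0,"ry":0.0,"rz":0.004,"gripper":-1.0},
    {"tx":-0.011,"ty":-0.002,"tz":0.207,"rx":0.0,"ry":0.0,"rz":0.004,"gripper":-1.0},
    {"tx":-0.011,"ty":-0.002,"tz":0.218,"rx":0.0,"ry":0.0,"rz":0.004,"gripper":-1.0},
    {"tx":-0.011,"ty":-0.002,"tz":0.219,"rx":0.0,"ry":0.0,"rz":0.004,"gripper":-1.0},
    {"tx":-0.011,"ty":-0.002,"tz":0.219,"rx":0.0,"ry":0.0,"rz":0.004,"gripper":-1.0},
  ],
)

```text
time_s: 2.57
eef_pos: [0.6381, 0.1927, 0.0128]
tcp_rot: [[-1.0, 0.003, 0.0], [0.003, 1.0, 0.0], [-0.0, 0.0, -1.0]]
force: [1.0, 1.2, -0.5]
gripper_width: 1.002
```

```bash
python3 - <<'E'
from plant import *
from h import *
n='wrist';c=camera_params(n);p,d=capture(n); cv2.imwrite("pics/w2.png",p[:,:,::-1]); np.savez("w2.npz",p=p,d=d);np.savez("w2c.npz",**c)
s=state();print(s['eef_pos'],s['tcp_rot'].round(4),s['q'])
E
```

```text
[0.63869713 0.19260696 0.01366692] [[-1.0e+00  3.3e-03  1.9e-03]
 [ 3.3e-03  1.0e+00  2.0e-04]
 [-1.9e-03  2.0e-04 -1.0e+00]] [ 1.17650804e-01  8.39570103e-01  1.23312380e+00  2.45704168e-05
  1.06702715e+00 -1.44989393e+00]
```

View pics/w2.png

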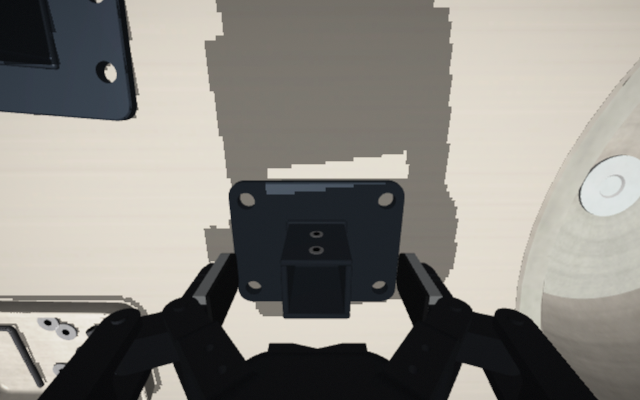

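The sleeve at (317,270) is centred between the open fingers at (228,280) and (408,280), and the wrist is square to the plate. I'll close at 40 N.

Request:
send_rows(
  newtons=40,
  steps=[
    {"tx":0.0,"ty":0.0,"tz":0.0,"rx":0.0,"ry":0.0,"rz":0.0,"gripper":1.0},
    {"tx":0.0,"ty":0.0,"tz":0.0,"rx":0.0,"ry":0.0,"rz":0.0,"gripper":1.0},
    {"tx":0.0,"ty":0.0,"tz":0.0,"rx":0.0,"ry":0.0,"rz":0.0,"gripper":1.0},
    {"tx":0.0,"ty":0.0,"tz":0.0,"rx":0.0,"ry":0.0,"rz":0.0,"gripper":1.0},
    {"tx":0.0,"ty":0.0,"tz":0.0,"rx":0.0,"ry":0.0,"rz":0.0,"gripper":1.0},
    {"tx":0.0,"ty":0.0,"tz":0.0,"rx":0.0,"ry":0.0,"rz":0.0,"gripper":1.0},
    {"tx":0.0,"ty":0.0,"tz":0.0,"rx":0.0,"ry":0.0,"rz":0.0,"gripper":1.0},
    {"tx":0.0,"ty":0.0,"tz":0.0,"rx":0.0,"ry":0.0,"rz":0.0,"gripper":1.0},
    {"tx":0.0,"ty":0.0,"tz":0.0,"rx":0.0,"ry":0.0,"rz":0.0,"gripper":1.0},
  ],
)

```text
time_s: 3.37
eef_pos: [0.6385, 0.1922, 0.0128]
tcp_rot: [[-1.0, 0.004, 0.001], [0.004, 1.0, 0.0], [-0.001, 0.0, -1.0]]
force: [-1.1, 0.2, 5.2]
gripper_width: 0.37
```

Opening 0.37 (31.5 mm) matches the 32 mm sleeve. I'll raise the grip a little and lift.

Request:
send_rows(
  newtons=60,
  steps=[
    {"tx":0.0,"ty":0.0,"tz":0.0,"rx":0.0,"ry":0.0,"rz":0.0,"gripper":1.0},
    {"tx":0.0,"ty":0.0,"tz":-0.005,"rx":0.0,"ry":0.0,"rz":0.0,"gripper":1.0},
    {"tx":0.0,"ty":0.0,"tz":-0.02,"rx":0.0,"ry":0.0,"rz":0.0,"gripper":1.0},
    {"tx":0.0,"ty":0.0,"tz":-0.045,"rx":0.0,"ry":0.0,"rz":0.0,"gripper":1.0},
    {"tx":0.0,"ty":0.0,"tz":-0.075,"rx":0.0,"ry":0.0,"rz":0.0,"gripper":1.0},
    {"tx":0.0,"ty":0.0,"tz":-0.105,"rx":0.0,"ry":0.0,"rz":0.0,"gripper":1.0},
    {"tx":0.0,"ty":0.0,"tz":-0.13,"rx":0.0,"ry":0.0,"rz":0.0,"gripper":1.0},
    {"tx":0.0,"ty":0.0,"tz":-0.15,"rx":0.0,"ry":0.0,"rz":0.0,"gripper":1.0},
    {"tx":0.0,"ty":0.0,"tz":-0.16,"rx":0.0,"ry":0.0,"rz":0.0,"gripper":1.0},
    {"tx":0.0,"ty":0.0,"tz":-0.16,"rx":0.0,"ry":0.0,"rz":0.0,"gripper":1.0},
  ],
)

```text
time_s: 4.2
eef_pos: [0.6388, 0.1922, 0.174]
tcp_rot: [[-1.0, 0.004, 0.003], [0.004, 1.0, 0.0], [-0.003, 0.0, -1.0]]
force: [0.7, 1.0, -3.7]
gripper_width: 0.369
```

```bash
python3 - <<'E'
from plant import *
from h import *
n='wrist';c=camera_params(n);p,d=capture(n); cv2.imwrite("pics/w3.png",p[:,:,::-1]); np.savez("w3.npz",p=p,d=d);np.savez("w3c.npz",**c)
s=state();print(s['eef_pos'],s['tcp_rot'].round(4),s['q'],s['force'],s['wrist_torque'],s['gripper_width'])
np.savez('w3s.npz',**{k:s[k] for k in('eef_pos','tcp_rot')})
E
```

```text
[0.63822856 0.19204863 0.17195797] [[-1.0e+00  3.8e-03 -1.0e-04]
 [ 3.8e-03  1.0e+00 -1.0e-04]
 [ 1.0e-04 -1.0e-04 -1.0e+00]] [ 1.16932296e-01  6.75118847e-01  1.09428463e+00 -8.95262800e-05
  1.37228163e+00 -1.45000751e+00] [-0.7097259  -0.25608894 -2.94874555] [0.00785443 0.01279735 0.04355255] 0.3690049440123822
```

View pics/w3.png

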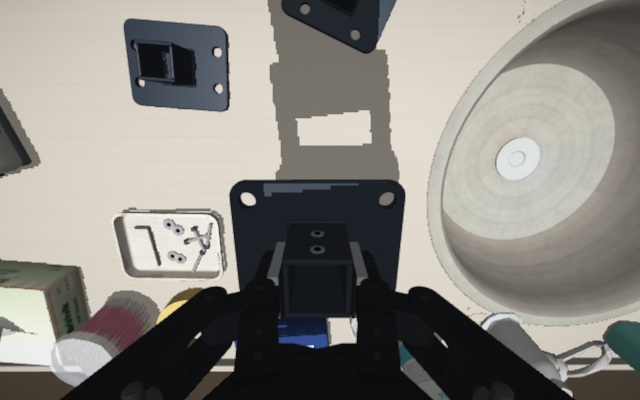

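The flange is held level and unmoved in the grip: its front plate edge still runs (231,182) to (405,182). Next I'll carry it high, with the final yaw, to just behind the base. The camera will then look straight down at the threads.

Request:
send_rows(
  steps=[
    {"tx":-0.001,"ty":-0.01,"tz":0.0,"rx":0.0,"ry":0.0,"rz":-0.006,"gripper":1.0},
    {"tx":-0.002,"ty":-0.03,"tz":0.0,"rx":0.0,"ry":0.0,"rz":-0.018,"gripper":1.0},
    {"tx":-0.003,"ty":-0.06,"tz":0.0,"rx":0.0,"ry":0.0,"rz":-0.036,"gripper":1.0},
    {"tx":-0.005,"ty":-0.09,"tz":0.0,"rx":0.0,"ry":0.0,"rz":-0.054,"gripper":1.0},
    {"tx":-0.007,"ty":-0.12,"tz":0.0,"rx":0.0,"ry":0.0,"rz":-0.073,"gripper":1.0},
    {"tx":-0.009,"ty":-0.15,"tz":0.0,"rx":0.0,"ry":0.0,"rz":-0.091,"gripper":1.0},
    {"tx":-0.011,"ty":-0.18,"tz":0.0,"rx":0.0,"ry":0.0,"rz":-0.109,"gripper":1.0},
    {"tx":-0.013,"ty":-0.21,"tz":0.0,"rx":0.0,"ry":0.0,"rz":-0.127,"gripper":1.0},
    {"tx":-0.015,"ty":-0.235,"tz":0.0,"rx":0.0,"ry":0.0,"rz":-0.142,"gripper":1.0},
    {"tx":-0.016,"ty":-0.255,"tz":0.0,"rx":0.0,"ry":0.0,"rz":-0.154,"gripper":1.0},
  ],
)

```text
time_s: 5.08
eef_pos: [0.6524, -0.0658, 0.17]
tcp_rot: [[-0.989, -0.149, -0.003], [-0.149, 0.989, 0.0], [0.003, 0.001, -1.0]]
force: [-0.3, 0.1, -2.6]
gripper_width: 0.367
```

Request:
send_rows(
  steps=[
    {"tx":0.002,"ty":-0.022,"tz":0.0,"rx":0.0,"ry":0.0,"rz":-0.015,"gripper":1.0},
    {"tx":0.004,"ty":-0.047,"tz":0.0,"rx":0.0,"ry":0.0,"rz":-0.03,"gripper":1.0},
    {"tx":0.007,"ty":-0.075,"tz":0.0,"rx":0.0,"ry":0.0,"rz":-0.048,"gripper":1.0},
    {"tx":0.009,"ty":-0.1,"tz":0.0,"rx":0.0,"ry":0.0,"rz":-0.065,"gripper":1.0},
    {"tx":0.011,"ty":-0.12,"tz":0.0,"rx":0.0,"ry":0.0,"rz":-0.077,"gripper":1.0},
    {"tx":0.012,"ty":-0.131,"tz":0.0,"rx":0.0,"ry":0.0,"rz":-0.083,"gripper":1.0},
    {"tx":0.012,"ty":-0.134,"tz":0.0,"rx":0.0,"ry":0.0,"rz":-0.083,"gripper":1.0},
    {"tx":0.012,"ty":-0.134,"tz":0.0,"rx":0.0,"ry":0.0,"rz":-0.083,"gripper":1.0},
    {"tx":0.012,"ty":-0.134,"tz":0.0,"rx":0.0,"ry":0.0,"rz":-0.083,"gripper":1.0},
  ],
)

```text
time_s: 5.83
eef_pos: [0.6614, -0.1962, 0.1717]
tcp_rot: [[-0.973, -0.232, -0.001], [-0.232, 0.973, 0.001], [0.001, 0.001, -1.0]]
force: [-0.1, -0.3, -2.8]
gripper_width: 0.365
```

```bash
cat > snap.py <<'E'
from plant import *
from h import *
import sys
k=sys.argv[1];n=sys.argv[2] if len(sys.argv)>2 else 'wrist'
c=camera_params(n);p,d=capture(n); cv2.imwrite(f"pics/{k}.png",p[:,:,::-1]); np.savez(f"{k}.npz",p=p,d=d);np.savez(f"{k}c.npz",**c)
s=state();print(s['time_s'],s['eef_pos'],s['tcp_rot'].round(4).tolist(),s['q'].round(3),s['force'],s['gripper_width'])
np.savez(f'{k}s.npz',**{q:s[q] for q in('eef_pos','tcp_rot')})
E
python3 snap.py w4
```

```text
5.8833 [ 0.66150541 -0.19590235  0.17199023] [[-0.9727, -0.2321, -0.0006], [-0.2321, 0.9727, 0.0006], [0.0004, 0.0008, -1.0]] [-0.457  0.733  0.994  0.     1.416 -2.263] [-0.52674228 -0.09186913 -2.95743067] 0.37228265413536615
```

View pics/w4.png

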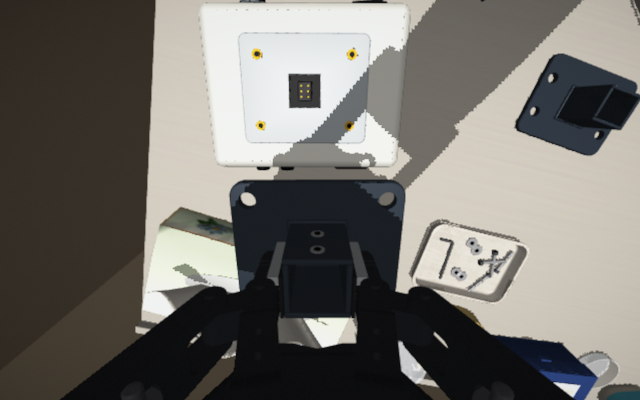

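All four brass threads show at about (258,54), (352,55), (262,126) and (349,126). The flange's two near holes are at (248,199) and (387,199). I'll measure all of them.

```bash
cat > meas.py <<'E'
from h import *
def threads(p,box=None):
    q=p.astype(int); y=(q[...,0]+q[...,1])/2-q[...,2]
    m=((y>40)&(q[...,0]>60)).astype(np.uint8)
    if box: 
        k=np.zeros_like(m);k[box[1]:box[3],box[0]:box[2]]=1;m*=k
    m=cv2.morphologyEx(m,cv2.MORPH_CLOSE,np.ones((7,7)))
    n,l,st,ce=cv2.connectedComponentsWithStats(m); out=[]
    for i in range(1,n):
        if st[i,4]<25: continue
        cs,_=cv2.findContours((l==i).astype(np.uint8),cv2.RETR_EXTERNAL,cv2.CHAIN_APPROX_NONE)
        (x,yy),r=cv2.minEnclosingCircle(cs[0]); out.append([*ce[i],x,yy,r,st[i,4]])
    return np.array(out)
def frame(W):
    # 4 pts -> centre,yaw (long side=y)
    W=W[:,:2];c=W.mean(0)
    from itertools import permutations
    ref=np.array([[-29,40],[29,40],[29,-40],[-29,-40]])/1000
    best=None
    for pm in permutations(range(4)):
        V=W[list(pm)]-c;H=(ref[:,0]*V[:,1]-ref[:,1]*V[:,0]).sum();G=(ref*V).sum();a=np.arctan2(H,G)
        if abs(a)>1: continue
        R=np.array([[np.cos(a),-np.sin(a)],[np.sin(a),np.cos(a)]]);e=np.abs(V-ref@R.T).max()
        if best is None or e<best[2]: best=(c,np.degrees(a),e,pm)
    return best
E
python3 - <<'E'
from meas import *
f=np.load('w4.npz');p=f['p'];d=f['d'];c=np.load('w4c.npz')
T=threads(p,(235,35,375,145));print(T.round(2))
T=np.array([t for t in T if not(280<t[0]<330)])
for cols in((0,1),(2,3)):
    W=ray(c,T[:,cols],.054);print((W*1000).round(1).tolist());print(frame(W))
for uv in[(300,40),(320,120),(250,80),(317,200),(250,215),(390,215),(317,230)]: print(uv,deproj(c,uv,d[uv[1],uv[0]]).round(4))
t=cv2.resize(p[175:305,225:415,::-1],None,fx=4.2,fy=4.2,interpolation=cv2.INTER_CUBIC);cv2.imwrite('pics/w4c.png',np.clip(t*2.5,0,255).astype(np.uint8))
t=cv2.resize(p[40:140,240:370,::-1],None,fx=6,fy=6,interpolation=cv2.INTER_CUBIC);cv2.imwrite('pics/w4t.png',t)
E
```

```text
[[256.31  53.39 255.92  53.39   5.72  96.  ]
 [351.58  53.92 351.5   54.     5.59  95.  ]
 [304.11  90.55 304.    90.5    7.63 127.  ]
 [260.34 125.04 260.32 125.05   4.78  73.  ]
 [349.   125.4  349.   125.5    4.61  68.  ]]
[[554.8, -274.4, 54.0], [536.6, -196.4, 54.0], [611.6, -261.2, 54.0], [593.3, -182.9, 54.0]]
(array([ 0.57405726, -0.22873482]), np.float64(13.17299301959882), np.float64(0.0002473640291370191), (1, 3, 2, 0))
[[554.9, -274.7, 54.0], [536.7, -196.5, 54.0], [611.6, -261.3, 54.0], [593.3, -182.9, 54.0]]
(array([ 0.57412011, -0.22882691]), np.float64(13.20258373864883), np.float64(0.0003538160005382082), (1, 3, 2, 0))
(300, 40) [[ 0.5364 -0.2409  0.053 ]]
(320, 120) [[ 0.5947 -0.2097  0.0548]]
(250, 80) [[ 0.5765 -0.2761  0.0547]]
(317, 200) [[ 0.6327 -0.2035  0.165 ]]
(250, 215) [[ 0.6505 -0.2391  0.1653]]
(390, 215) [[ 0.6319 -0.1602  0.1648]]
(317, 230) [[ 0.6451 -0.2006  0.1778]]
```

View pics/w4c.png

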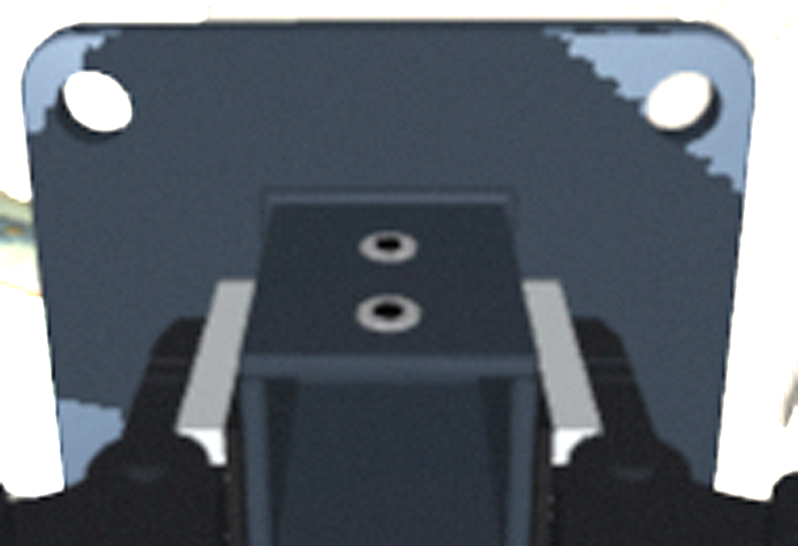

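View pics/w4t.png

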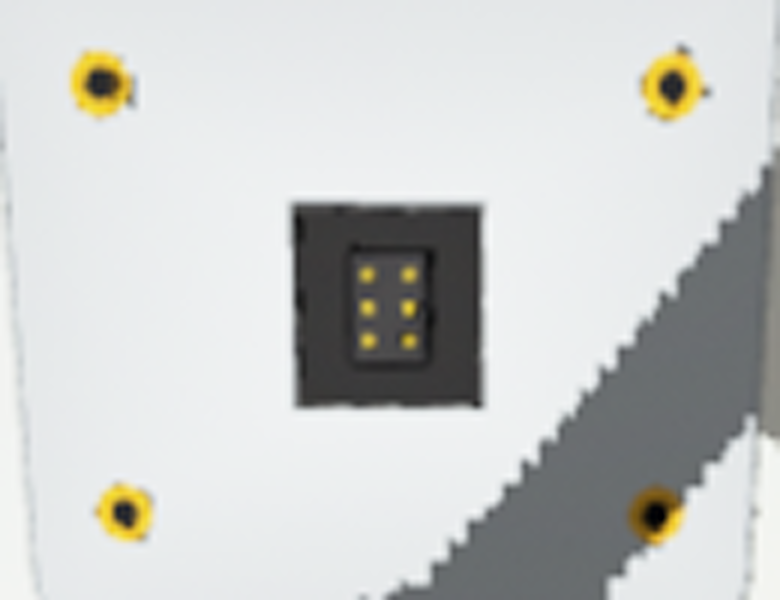

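```bash
python3 - <<'E'
from meas import *
c=np.load('w4c.npz');s=np.load('w4s.npz')
W=ray(c,[(247.7,199.1),(387.2,199.6)],.165);print(W*1000,np.linalg.norm(W[0]-W[1]))
v=W[1]-W[0];yaw=np.arctan2(-v[0],v[1]);print('flange yaw',np.degrees(yaw),'tool yaw',np.degrees(np.arctan2(-s['tcp_rot'][0,1],s['tcp_rot'][1,1])))
ctr=W.mean(0)[:2]+.029*np.array([np.cos(yaw),np.sin(yaw)]);print('centre',ctr,'tcp',s['eef_pos'])
off=s['tcp_rot'].T@(np.r_[ctr,.159]-s['eef_pos']);print('offset in tool',off)
# sleeve far/near top edge check
E
```

```text
[[ 641.30097314 -241.93053817  165.        ]
 [ 623.24224098 -164.74115596  165.        ]] 0.0792736938344451
flange yaw 13.16772016545348 tool yaw 13.423365748591083
centre [ 0.66050912 -0.19672958] tcp [ 0.66150541 -0.19590235  0.17199023]
offset in tool [ 0.00115572 -0.00058325  0.01299027]
```

Hole and thread yaws agree (13.17° and 13.18°). In the tool frame the shift needed is tx +0.0915, ty -0.011. I'll move over the pad and down to about 4 cm, then check.

Request:
send_rows(
  steps=[
    {"tx":0.01,"ty":-0.001,"tz":0.0,"rx":0.0,"ry":0.0,"rz":0.0,"gripper":1.0},
    {"tx":0.03,"ty":-0.004,"tz":0.0,"rx":0.0,"ry":0.0,"rz":0.0,"gripper":1.0},
    {"tx":0.055,"ty":-0.007,"tz":0.01,"rx":0.0,"ry":0.0,"rz":0.0,"gripper":1.0},
    {"tx":0.075,"ty":-0.009,"tz":0.025,"rx":0.0,"ry":0.0,"rz":0.0,"gripper":1.0},
    {"tx":0.087,"ty":-0.011,"tz":0.042,"rx":0.0,"ry":0.0,"rz":0.0,"gripper":1.0},
    {"tx":0.0915,"ty":-0.0112,"tz":0.055,"rx":0.0,"ry":0.0,"rz":0.0,"gripper":1.0},
    {"tx":0.0915,"ty":-0.0112,"tz":0.063,"rx":0.0,"ry":0.0,"rz":0.0,"gripper":1.0},
    {"tx":0.0915,"ty":-0.0112,"tz":0.065,"rx":0.0,"ry":0.0,"rz":0.0,"gripper":1.0},
    {"tx":0.0915,"ty":-0.0112,"tz":0.065,"rx":0.0,"ry":0.0,"rz":0.0,"gripper":1.0},
    {"tx":0.0915,"ty":-0.0112,"tz":0.065,"rx":0.0,"ry":0.0,"rz":0.0,"gripper":1.0},
  ],
)

```text
time_s: 6.72
eef_pos: [0.5759, -0.2289, 0.1081]
tcp_rot: [[-0.973, -0.232, 0.001], [-0.232, 0.973, -0.001], [-0.001, -0.001, -1.0]]
force: [-0.2, -0.5, -2.9]
gripper_width: 0.371
```

```bash
python3 snap.py w5; python3 snap.py s5 scene;python3 snap.py t5 top; python3 - <<'E'
from h import *
a=np.load('w5.npz')['p'][:,:,::-1];b=np.load('s5.npz')['p'][:,:,::-1];t=np.load('t5.npz')['p'][:,:,::-1]
r=lambda x,f:cv2.resize(x,f,interpolation=cv2.INTER_CUBIC)
cv2.imwrite('pics/w5m.png',np.vstack([r(a[160:310,220:420],(800,600))[:300],np.hstack([r(b[140:230,350:450],(400,300)),r(t[140:235,335:455],(400,300))])]))
E
```

```text
6.7667 [ 0.57588507 -0.22905127  0.10817202] [[-0.9727, -0.2319, 0.0014], [-0.2319, 0.9727, -0.0009], [-0.0012, -0.0012, -1.0]] [-0.567  0.63   1.347  0.     1.164 -2.372] [ 0.21093605 -0.29994055 -3.56498999] 0.3659227548436567
6.8167 [ 0.57576942 -0.22912914  0.10814991] [[-0.9728, -0.2317, 0.0014], [-0.2317, 0.9728, -0.0008], [-0.0011, -0.0011, -1.0]] [-0.568  0.629  1.347  0.     1.164 -2.372] [-0.18779322 -0.26386481 -2.84141163] 0.364234388218457
6.8667 [ 0.57561773 -0.22918932  0.10803104] [[-0.9728, -0.2316, 0.0012], [-0.2316, 0.9728, -0.0008], [-0.0009, -0.001, -1.0]] [-0.568  0.629  1.347 -0.     1.164 -2.372] [ 0.38135084 -0.71535808 -3.49154958] 0.3700578594098112
```

View pics/w5m.png

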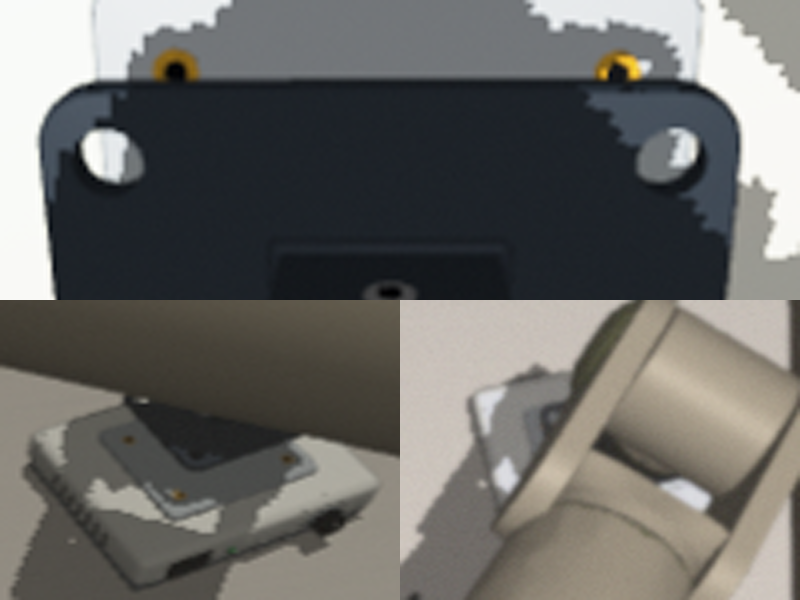

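The flange sits above the pad with clearance. The front threads peek out at (175,70) and (620,70) in the crop, symmetric about the plate's front edge. I'll descend slowly to about 2 cm and measure again.

Request:
send_rows(
  steps=[
    {"tx":0.0,"ty":0.0,"tz":0.004,"rx":0.0,"ry":0.0,"rz":0.0,"gripper":1.0},
    {"tx":0.0,"ty":0.0,"tz":0.009,"rx":0.0,"ry":0.0,"rz":0.0,"gripper":1.0},
    {"tx":0.0,"ty":0.0,"tz":0.014,"rx":0.0,"ry":0.0,"rz":0.0,"gripper":1.0},
    {"tx":0.0,"ty":0.0,"tz":0.018,"rx":0.0,"ry":0.0,"rz":0.0,"gripper":1.0},
    {"tx":0.0,"ty":0.0,"tz":0.02,"rx":0.0,"ry":0.0,"rz":0.0,"gripper":1.0},
    {"tx":0.0,"ty":0.0,"tz":0.02,"rx":0.0,"ry":0.0,"rz":0.0,"gripper":1.0},
    {"tx":0.0,"ty":0.0,"tz":0.02,"rx":0.0,"ry":0.0,"rz":0.0,"gripper":1.0},
    {"tx":0.0,"ty":0.0,"tz":0.02,"rx":0.0,"ry":0.0,"rz":0.0,"gripper":1.0},
    {"tx":0.0,"ty":0.0,"tz":0.02,"rx":0.0,"ry":0.0,"rz":0.0,"gripper":1.0},
    {"tx":0.0,"ty":0.0,"tz":0.02,"rx":0.0,"ry":0.0,"rz":0.0,"gripper":1.0},
  ],
)

```text
time_s: 7.7
eef_pos: [0.5752, -0.2293, 0.0875]
tcp_rot: [[-0.973, -0.231, 0.0], [-0.231, 0.973, -0.0], [-0.0, -0.0, -1.0]]
force: [-0.3, 1.2, -3.0]
gripper_width: 0.371
```

```bash
python3 snap.py w6; python3 snap.py w6b;python3 snap.py w6d; python3 snap.py s6 scene; python3 - <<'E'
from h import *
a=np.load('w6.npz')['p'][:,:,::-1];b=np.load('s6.npz')['p'][:,:,::-1]
r=lambda x,f:cv2.resize(x,f,interpolation=cv2.INTER_CUBIC)
cv2.imwrite('pics/w6m.png',np.clip(r(a[165:295,222:412],(798,546))*1.6,0,255).astype(np.uint8))
cv2.imwrite('pics/s6m.png',np.clip(r(b[150:230,350:450],(750,600))*1.4,0,255).astype(np.uint8))
E
```

```text
7.75 [ 0.57509013 -0.22930064  0.08745429] [[-0.9729, -0.2311, 0.0002], [-0.2311, 0.9729, -0.0001], [-0.0001, -0.0002, -1.0]] [-0.568  0.653  1.366 -0.     1.123 -2.372] [-0.19525405 -0.22732474 -2.99078455] 0.36641943379232844
7.8 [ 0.57510227 -0.22928969  0.08743462] [[-0.9729, -0.2311, 0.0002], [-0.2311, 0.9729, -0.0001], [-0.0002, -0.0002, -1.0]] [-0.568  0.653  1.366 -0.     1.123 -2.372] [-0.4034228  -0.2535107  -2.76930751] 0.37005204700907995
7.85 [ 0.57509187 -0.22930277  0.08741498] [[-0.9729, -0.231, 0.0002], [-0.231, 0.9729, -0.0001], [-0.0001, -0.0001, -1.0]] [-0.568  0.653  1.366  0.     1.123 -2.372] [-0.0332015   0.83665462 -1.77509329] 0.370891665100216
7.9 [ 0.57510247 -0.22928551  0.08738349] [[-0.9729, -0.2311, 0.0002], [-0.2311, 0.9729, -0.0001], [-0.0001, -0.0001, -1.0]] [-0.568  0.653  1.366 -0.     1.123 -2.372] [-0.27373097  0.40156599 -3.46826652] 0.36806313668167745
```

View pics/w6m.png

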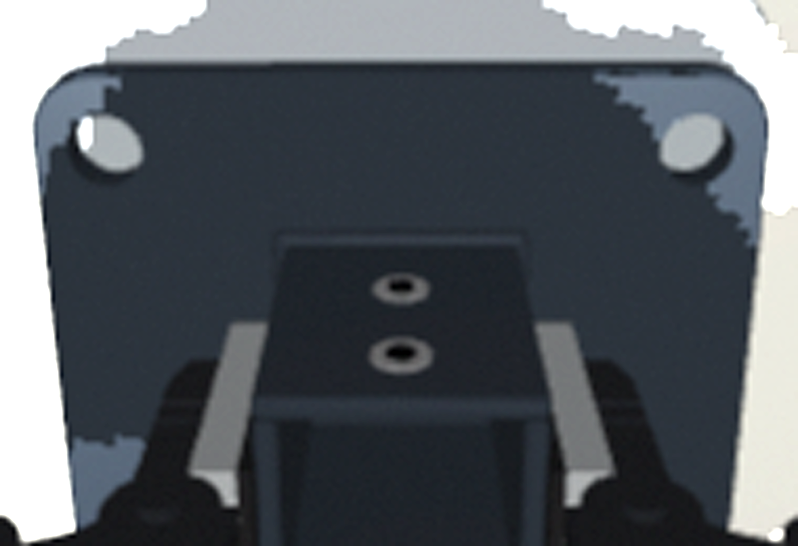

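View pics/s6m.png

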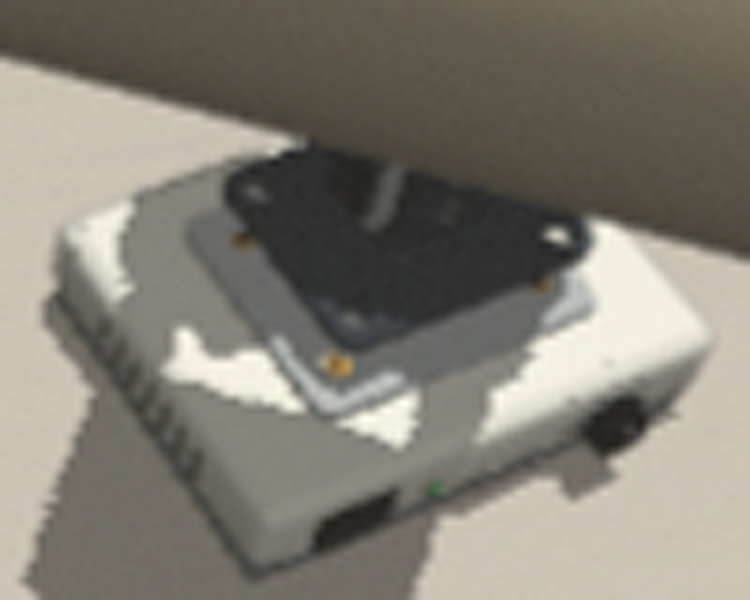

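In the wrist crop the plate is square and its holes show only white pad beneath, which the oblique view explains. In the scene crop the holes at (255,193), (558,235) and (352,325) sit consistently above the threads at (243,239), (540,284) and (338,364). Now the numbers.

```bash
python3 - <<'E'
from meas import *
# wrist
c=np.load('w6c.npz');s=np.load('w6s.npz')
uv=(np.array([(108.5,146),(695,147)])+.5)/4.2-.5+[222,165]
zt=s['eef_pos'][2]-.013+.006
W=ray(c,uv,zt);v=W[1]-W[0];yaw=np.arctan2(-v[0],v[1]);ctr=W.mean(0)[:2]+.029*np.array([np.cos(yaw),np.sin(yaw)])
print('wrist flange',ctr,np.degrees(yaw),np.linalg.norm(v))
d=np.load('w6.npz')['d']
for u in [(317,200),(240,205),(395,205),(317,215)]: print(u,deproj(c,u,d[u[1],u[0]]).round(4))
# predicted by scene camera
c=np.load('s6c.npz')
f=lambda a:(np.array(a)+.5)/7.5-.5+[350,150]
T=ray(c,f([(243,239),(540,284),(338,364)]),.054)
print('threads',T.round(4).tolist())
H=ray(c,f([(255,193),(558,235)]),zt-.003)
print('holes',H.round(4).tolist())
E
python3 - <<'E'
import sys;sys.path.insert(0,'.')
from h import *
b=np.load('s6.npz')['p'][:,:,::-1]
cv2.imwrite('pics/s6z.png',np.clip(cv2.resize(b[165:205,375:431],(784,560),interpolation=cv2.INTER_CUBIC)*2.,0,255).astype(np.uint8))
E
```

```text
wrist flange [ 0.57448218 -0.22988112] 13.274123950740076 0.07954204031955933
(317, 200) [[ 0.5467 -0.2366  0.0802]]
(240, 205) [[ 0.4965 -0.2485  0.2307]]
(395, 205) [[ 0.5389 -0.1927  0.0813]]
(317, 215) [[ 0.5547 -0.2347  0.0825]]
threads [[0.5928, -0.1839, 0.054], [0.5538, -0.275, 0.054], [0.5363, -0.1973, 0.054]]
holes [[0.5932, -0.1842, 0.0775], [0.5556, -0.2757, 0.0775]]
```

View pics/s6z.png

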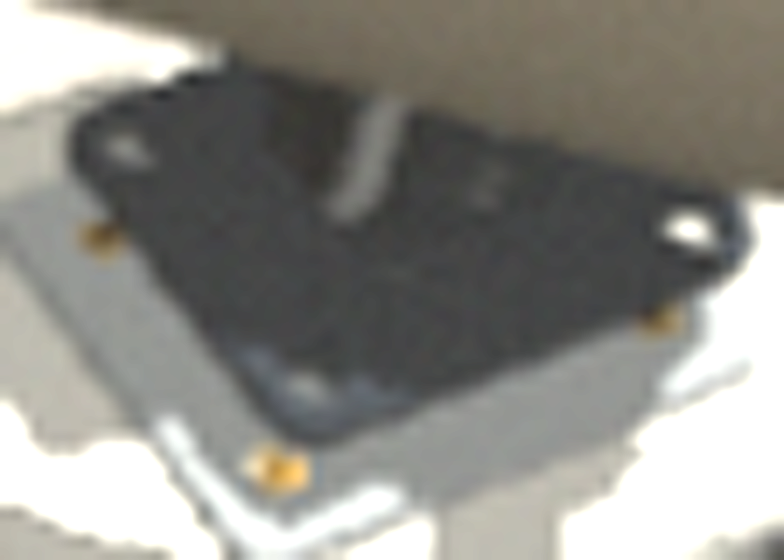

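The wrist and scene views agree that the flange is about 1 mm too far in -y and about 0.5 mm too far in +x. Underside height is 0.0744 (20 mm above the pad) and the depth reading matches. I'll trim.

Request:
send_rows(
  steps=[
    {"tx":0.0003,"ty":0.001,"tz":0.0,"rx":0.0,"ry":0.0,"rz":0.001,"gripper":1.0},
    {"tx":0.0003,"ty":0.001,"tz":0.0,"rx":0.0,"ry":0.0,"rz":0.001,"gripper":1.0},
    {"tx":0.0003,"ty":0.001,"tz":0.0,"rx":0.0,"ry":0.0,"rz":0.001,"gripper":1.0},
    {"tx":0.0003,"ty":0.001,"tz":0.0,"rx":0.0,"ry":0.0,"rz":0.001,"gripper":1.0},
    {"tx":0.0003,"ty":0.001,"tz":0.0,"rx":0.0,"ry":0.0,"rz":0.001,"gripper":1.0},
    {"tx":0.0003,"ty":0.001,"tz":0.0,"rx":0.0,"ry":0.0,"rz":0.001,"gripper":1.0},
    {"tx":0.0003,"ty":0.001,"tz":0.0,"rx":0.0,"ry":0.0,"rz":0.001,"gripper":1.0},
    {"tx":0.0003,"ty":0.001,"tz":0.0,"rx":0.0,"ry":0.0,"rz":0.001,"gripper":1.0},
    {"tx":0.0003,"ty":0.001,"tz":0.0,"rx":0.0,"ry":0.0,"rz":0.001,"gripper":1.0},
    {"tx":0.0003,"ty":0.001,"tz":0.0,"rx":0.0,"ry":0.0,"rz":0.001,"gripper":1.0},
  ],
)

```text
time_s: 8.73
eef_pos: [0.5745, -0.2284, 0.0873]
tcp_rot: [[-0.973, -0.23, 0.0], [-0.23, 0.973, -0.0], [-0.0, -0.0, -1.0]]
force: [0.1, -0.6, -2.1]
gripper_width: 0.366
```

```bash
python3 snap.py w7; python3 snap.py s7 scene; python3 - <<'E'
from h import *
a=np.load('w7.npz')['p'][:,:,::-1];b=np.load('s7.npz')['p'][:,:,::-1]
r=lambda x,f:cv2.resize(x,f,interpolation=cv2.INTER_CUBIC)
cv2.imwrite('pics/w7m.png',np.clip(r(a[165:225,222:412],(798,252))*1.6,0,255).astype(np.uint8))
cv2.imwrite('pics/s7z.png',np.clip(r(b[165:205,375:431],(784,560))*2.,0,255).astype(np.uint8))
E
```

```text
8.7833 [ 0.57454061 -0.22835228  0.08731552] [[-0.9731, -0.2302, -0.0], [-0.2302, 0.9731, -0.0001], [0.0, -0.0, -1.0]] [-0.568  0.651  1.369 -0.     1.122 -2.371] [-0.06831079  0.09376813 -2.13542628] 0.36268014435222085
8.8333 [ 0.57453167 -0.22836911  0.08730316] [[-0.9732, -0.2301, -0.0], [-0.2301, 0.9732, -0.0], [0.0, -0.0, -1.0]] [-0.568  0.651  1.369 -0.     1.122 -2.371] [-0.55910518  0.02137311 -1.98497257] 0.3682323042187657
```

View pics/w7m.png

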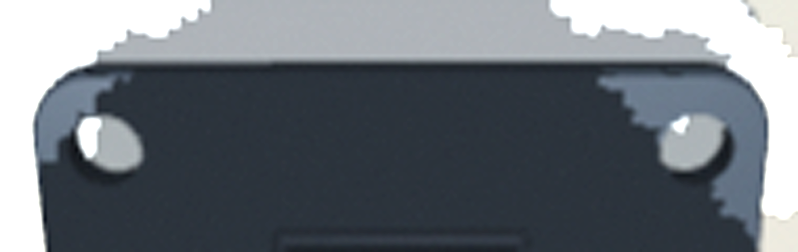

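View pics/s7z.png

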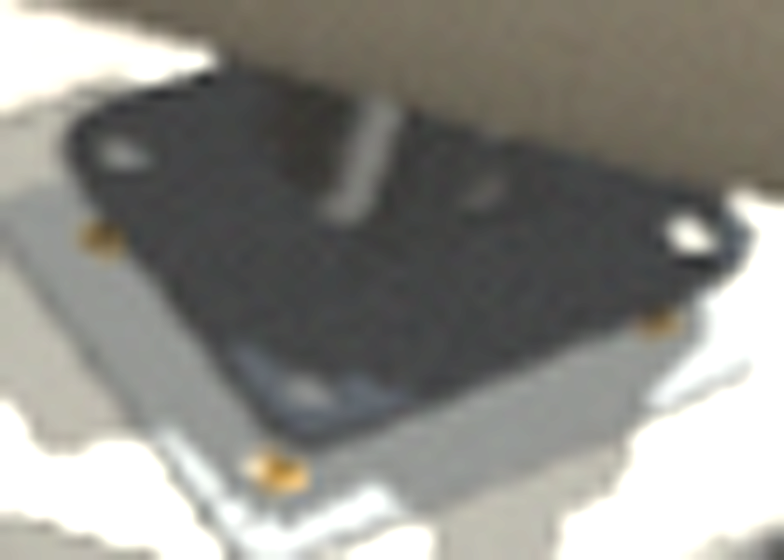

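View pics/s7.png

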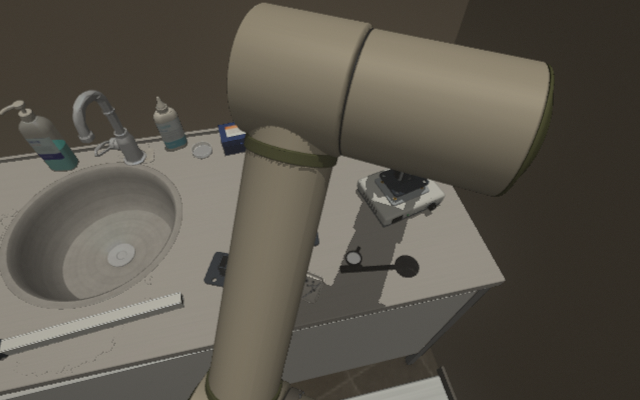

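```bash
python3 - <<'E'
from meas import *
c=np.load('w7c.npz');s=np.load('w7s.npz');zt=s['eef_pos'][2]-.007
uv=(np.array([(108.5,146),(695,147)])+.5)/4.2-.5+[222,165]
W=ray(c,uv,zt);v=W[1]-W[0];yaw=np.arctan2(-v[0],v[1]);print('wrist flange',W.mean(0)[:2]+.029*np.array([np.cos(yaw),np.sin(yaw)]),np.degrees(yaw))
c=np.load('s7c.npz');f=lambda a:(np.array(a)+.5)/14-.5+[375,165]
print('threads',ray(c,f([(104,238),(278,471)]),.054).round(4).tolist())
print('holes',ray(c,f([(124,152),(306,388),(692,236)]),zt-.003).round(4).tolist())
a=np.radians(13.18);R=np.array([[np.cos(a),-np.sin(a)],[np.sin(a),np.cos(a)]])
P=np.array([[.029,.04],[-.029,.04],[-.029,-.04]])@R.T+[.5741,-.2288]
print('wrist thread pos',P.round(4).tolist())
E
```

```text
wrist flange [ 0.57384412 -0.22892823] 13.210999162838917
threads [[0.5925, -0.1838, 0.054], [0.5362, -0.1966, 0.054]]
holes [[0.5931, -0.1838, 0.0773], [0.5365, -0.1971, 0.0773], [0.5542, -0.2752, 0.0773]]
wrist thread pos [[0.5932, -0.1832], [0.5367, -0.1965], [0.555, -0.2744]]
```

The wrist view puts the flange centre within about 0.3 mm of the thread centre, and yaw within 0.05°. The scene camera has the holes within about 0.6 mm of the threads. The flange is level, steady and 20 mm above the pad, so I'm handing in.

```bash
python3 -c "
from plant import *
print(sign_off())"
```

```text
the job is handed in; nothing more can be done
None
```

The matching flange is being held level about 20 mm above the pad, with its holes over the threads. I handed the job in at about 9 s with the gripper still holding it.

- **Which flange:** flange_a, seen at pixel (238,164) in the top view. Its holes measured 57.8 x 80.3 mm, against 58 x 80 mm for the threads. The other two flanges each had one short hole spacing.
- **How it is held:** the gripper has the sleeve at 60 N. I carried the flange high over the other items and did not touch the other two flanges or the tray. Near the base the measured force stayed at about the flange's weight, with no sign of contact.
- **Last checks:**
  - By the wrist camera, the flange centre is (573.8, -228.9) mm and the thread centre (574.1, -228.8) mm. Yaw is 13.21° against 13.18°.
  - The scene camera puts the two holes it could compare within about 0.6 mm of their threads.
  - The underside is at 74.3 mm, 20.3 mm above the pad.
- **What disagreed or wasn't seen:** the top camera's x positions differed from the wrist camera's by about 4.5 mm. The flange-to-base distance agreed within 0.1 mm, so I worked from the wrist camera. A 1 mm error after the descent was trimmed out. The fourth hole was hidden at the end, so its place comes from the plate's geometry.

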